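Eject a punched pineapple ring from its die into the serving tray

TASK

Free the pineapple ring that sits sunk in the round pocket of the ring die: swing the keeper bar fully aside, press the front lever all the way down so that the pad raises the ring out of the pocket, then slide the ring along the deck into the shallow serving tray (not the deep scrap bin) so that it lies flat, never lifting it high. Then make the die ready for the next slice: push the empty pad fully back down into the pocket, and last swing the keeper bar back over the middle of the pocket. Leave the other things where they stand.

Things in the scene. Friction and masses are not known exactly. Their poses are not given: they have to be found in the camera images.
- ring_die: Fixed aluminium block, 136 (x) x 150 (y) x 44 mm high. Origin: centre of the underside, below the pocket's centre; +x points away from the robot. Its top (the deck) is at 44 mm, with a round pocket 86 mm in diameter in the middle. Two fences, 6 mm wide and 5 mm high, run along y on the deck at x = -49 and +49 mm; between them it is open to both ends (+y, -y).
- ring: The pineapple ring in the pocket: 77 mm across, 16 mm thick, 50 g, hole about 14 mm; origin at the centre of its underside, z up. At the start it lies on the ejector pad, its top 3 mm below the deck. (Another ring lies far back on the table: not this one.)
- pad_top (a point): Centre of the top of the ejector pad, a steel disc 82 mm across that is the pocket's floor and moves straight up and down, tied to the lever: 19 mm below the deck when home, 0.5 mm above it when the lever is fully down. Stays where left; when empty about 6 N pushes it down, which raises the lever again.
- eject_lever (a joint): Angle of the front lever: 0 up (pad home, down in the pocket), 0.45 fully pressed (pad flush with the deck). Pressing takes about 4 N; it stays where it is left.
- lever_paddle (a point): Middle of the top of the lever's black paddle (28 x 36 mm), at the die's front, -y side: in the die's frame x = -87, y = -70 mm, 51 mm above the table when up, about 17 mm when fully pressed. The lever turns about an axis along the die's x at y = 0, 30 mm above the table.
- keeper (a joint): Angle of the keeper, a flat steel bar 14 mm wide, 51 to 59 mm above the table, swinging level about an upright pivot at the deck's front. 0 = along the die's +x, over the pocket's middle, at its stop; grows towards the die's +y; 1.57 = along +y, clear of the pocket and the ring's way; stop at 1.75. Stays where it is left.
- keeper_knob (a point): Top of the keeper's upright black knob, 14 mm in diameter, from 59 up to 95 mm above the table, 112 mm from the pivot along the bar.
- keeper_pivot (a point): Top of the keeper's pivot, at x = -60, y = 0, 63 mm above the table in the die's frame.
- serving_tray: Shallow square steel tray on four feet, fixed, 126 (x) x 134 (y) mm outside, walls 3 mm; the floor is 28 mm and the rim 40 mm above the table. Stands with a 3 mm gap against one end (+y or -y) of the die, in line with the deck. Origin at table height under its centre, axes along the die's.
- scrap_bin: Deep square steel bin, fixed, 126 (x) x 134 (y) x 40 mm, floor 3 mm above the table, against the die's other end. Not for the ring. Origin at table height under its centre.
- spice_jar: Spice jar, 45 mm across, 106 mm tall, loose, behind the die; to be left alone. Origin under its centre.
- tub: Small tub, 72 mm across, 71 mm tall, loose, behind the die; to be left alone. Origin under its centre.
- teaspoon: Steel teaspoon, 132 x 28 x 11 mm, lying loose in front of the die; to be left alone. Origin under its middle, x along it.
Not all that is in view belongs to the job. There is more than one size of the ring_die; the one meant has the size given above.

How it is judged:
On the way, in this order (a step that is already met when the one before it is completed fails the run):
1. the keeper bar is swung aside (more than 1.4 rad) with the ring still down in the pocket (value of joint keeper above 1.4 rad and z of ring in the frame of ring_die below 0.03 m), for 0.2 s.
2. the lever is pressed (more than 0.40 rad) and the ring is raised to deck height over the pocket (value of joint eject_lever above 0.4 rad and z of ring in the frame of ring_die above 0.0415 m and horizontal distance between ring and pad_top below 0.02 m), for 0.2 s.
3. the ring lies flat and at rest in the serving tray (x of ring in the frame of serving_tray between -0.03 and 0.03 m and y of ring in the frame of serving_tray between -0.035 and 0.035 m and z of ring in the frame of serving_tray between 0.02 and 0.035 m and angle between ring's own z axis and vertical below 0.15 rad and linear speed of ring below 0.02 m/s), for 0.2 s.
4. the empty pad is back down in the pocket (lever below 0.06 rad) (all of step 3 and value of joint eject_lever below 0.06 rad), for 0.2 s.
5. the keeper bar is back over the pocket (below 0.3 rad) (all of step 4 and value of joint keeper below 0.3 rad), for 0.2 s.
At the end, for the whole second after the job is handed in: The ring lies flat (within 0.15 rad) and still on the serving tray's floor, its centre within 30 mm (x) and 35 mm (y) of the tray's centre; the pad is down in the pocket (lever below 0.06 rad); the keeper is back over the pocket (below 0.3 rad) (all of step 5); the robot touches nothing.
It fails at once if the ring is lifted more than 35 mm above the deck (z of ring in the frame of ring_die above 0.079 m).
It fails at once if a bystander (spice jar, tub, teaspoon) is moved more than 30 mm (distance of any of spice_jar, tub, teaspoon from where it was at the start of the episode above 0.03 m).
It also fails if it takes over 72 s, if anything falls off the work surface, if the arm or the gripper's body presses on something with over 40 N, if the wrist force passes 120 N, or if a joint passes its speed limit or range.

ROBOT

A 6-joint arm with a two-finger parallel gripper is mounted at the origin on a cart in front of the work surface, level with it; the furniture and walls round the work are solid. World frame = base frame: x ahead of the robot, y to its left, z up, the work surface at z = 0. Lengths are in m, angles in rad, forces in N, time in s.
With the tool pointing down it reaches from about 0.325 to 0.9 m from the base axis. Payload 6.1 kg.
Tool frame: the origin (TCP) lies midway between the tips of the shut fingers; the grasp point (between the pads) lies 19 mm behind it; z points along the fingers, y is the line along which they close (so a half turn about z gives the same grasp; the last joint's range is limited). The gripper opens to 85 mm and grips with 20 to 120 N. Pads are 22 mm wide; open, the fingers measure 114 mm over their backs; the gripper's body (76 mm by 85 mm) begins 54 mm behind the grasp point. The pads swing forward as they close: fully open they stand 13 mm farther back than shut.
Start: joints at [1.108, 0.22, 1.526, -0, 1.395, -0.126], TCP at [0.207, 0.59, 0.231] pointing down, gripper open.
Joint ranges: [-2.98, 2.98], [-0.91, 2.08], [0.09, 2.57], [-1.24, 4.39], [0.2, 2.65], [-2.68, 2.68]. Speed limits (rad/s): [2.57, 2.57, 3.01, 3.14, 3.14, 3.14].

INTERFACE

Orientations are given as [roll, pitch, yaw] about the fixed x, y, z axes, in that order (R = Rz(yaw) Ry(pitch) Rx(roll)).
In Python, from plant import movep, move_l, set_joints, gripper_to, hold, inverse_kinematics, observe, get_image, get_calibration, Unreachable, job_done gives the robot as it stands. Calls block until the motion is done:
- movep(position, orientation): joint-space move of the TCP to a pose.
- move_l(position, feed=0.15, rotation=None, max_force=None): straight line of the TCP; rotation=None keeps the orientation; feed is the mean speed in m/s. With max_force (N) it stops when the force on the tool has changed by that much, and returns True; else False.
- set_joints(angles): joint-space move.
- gripper_to(opening, f_grip=None): finger opening in m; f_grip is the grip in N (None keeps the last); returns when the fingers have stopped.
- hold(seconds).
- inverse_kinematics(position, orientation): joint angles nearest the present ones, or None.
- observe(): the state.
- get_image(name): name is "scene" or "top" or "wrist"; returns (picture, depth): 480x640x3 uint8, red, green, blue; 480x640 float32, m along the optical axis (not along the pixel's ray), 0 where there is no reading.
- get_calibration(name): a dict with "intrinsics" (3x3 intrinsics, pixels), "world_from_camera" (4x4, takes a point from camera to world coordinates). Camera axes: x right, y down, z forward; pixel columns grow to the right and rows downward; lengths in m; the calibration is good to about 2 mm. A picture is of the moment at which its call begins: read the wrist's pose just before it. get_calibration takes no time and is no camera call; for the wrist camera it gives the pose at the moment of the call.
A pose or a line that the arm cannot do raises Unreachable and nothing moves.
- job_done(): hands the job in; it is judged then, once.
The state is a dict: "time_s": time; "q": joint angles; "joint_velocities": joint speeds; "joint_torque": joint torques, N m; "eef_pos": TCP position; "tcp_rot": TCP orientation; "ft_force": force on the tool from outside, world axes, zero at the start; "torque": the same for the moment, N m; "opening": finger opening in m; "grasp_force": force on a finger pad.
Only numpy, scipy, OpenCV 4.12 (cv2) and the standard library are available. Lean on these libraries where they do the work, as an engineer would, in place of code of your own. Each camera call takes 0.05 s, during which the arm holds its last target. There are 200 camera calls.

## Working session

There is one attempt and no reset: what is moved stays moved. The work goes in short steps, each a Python script; the robot and the scene stay as the last script left them, time stands still between calls to the robot, and variables do not carry over. Pictures are saved under pics/ and viewed, at most 10 in all, crops included, and the job is handed in when it is done.

```bash
mkdir -p pics; python3 - <<'E'
from plant import *
import numpy as np, cv2
for n in ("top","scene"):
    im,d=get_image(n); c=get_calibration(n)
    cv2.imwrite(f"pics/{n}0.png",im[:,:,::-1]); np.savez(f"{n}0.npz",im=im,d=d,K=c["intrinsics"],T=c["world_from_camera"])
    print(n,c["intrinsics"],c["world_from_camera"])
print(observe())
E
```

```text
top [[523.19843241   0.         325.48729713]
 [  0.         523.19843241 232.22654448]
 [  0.           0.           1.        ]] [[-2.05372523e-02 -9.94620589e-01  1.01528844e-01  4.80558096e-01]
 [-9.99786403e-01  2.06663779e-02  2.20029625e-04  4.66981367e-02]
 [-2.31707945e-03 -1.01502639e-01 -9.94832572e-01  9.29640861e-01]
 [ 0.00000000e+00  0.00000000e+00  0.00000000e+00  1.00000000e+00]]
scene [[435.71687745   0.         324.49696627]
 [  0.         435.71687745 249.48925152]
 [  0.           0.           1.        ]] [[ 0.65413399 -0.53456861  0.53511225  0.14390002]
 [-0.75621175 -0.44734261  0.47752316 -0.37182071]
 [-0.01589038 -0.71702231 -0.69686908  0.66975137]
 [ 0.          0.          0.          1.        ]]
{'time_s': 0.1, 'q': array([ 1.10786177e+00,  2.21126769e-01,  1.52750780e+00, -3.51240077e-05,
        1.39467648e+00, -1.26080597e-01]), 'joint_velocities': array([-0.00250898, -0.00261654, -0.00491759, -0.00221744, -0.00041152,
        0.0003212 ]), 'joint_torque': array([ 1.40582295e-03, -4.98241746e+01, -3.90548158e+01, -1.07173014e-04,
        5.67394905e-03,  3.09645770e-05]), 'eef_pos': array([0.20633441, 0.58938565, 0.23031544]), 'tcp_rot': array([-3.13988355e+00, -1.81787703e-04,  2.80474472e+00]), 'ft_force': array([ 0.11251791, -0.64220226, -0.01988512]), 'torque': array([-0.00482528,  0.01706396,  0.03292775]), 'grasp_force': 0.0, 'opening': 0.08576539443499971}
```

View pics/top0.png

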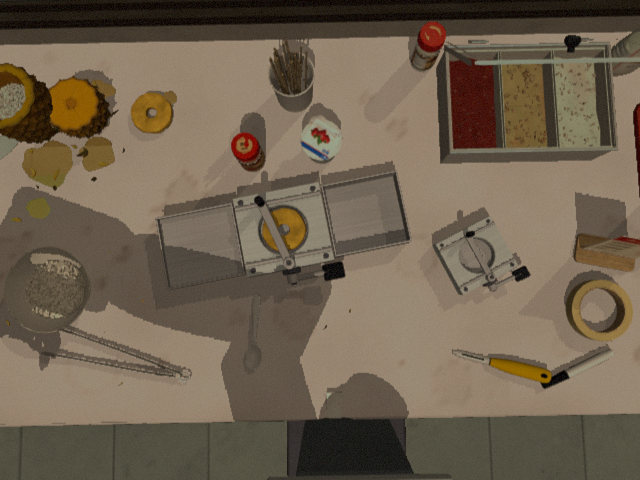

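View pics/scene0.png

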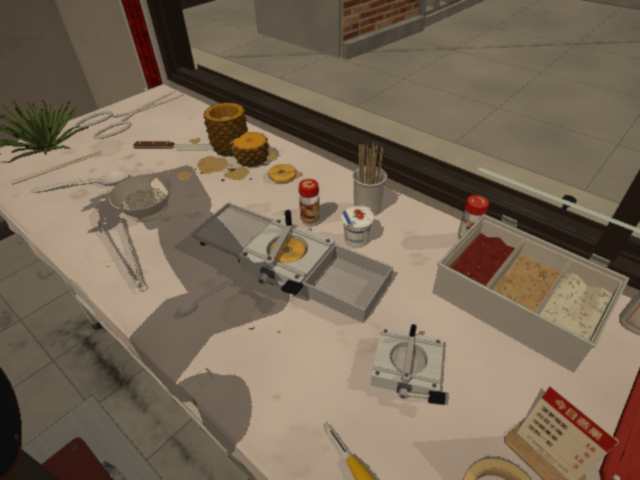

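The main die is at about (284,228) in the top view. The smaller decoy is at (477,255), and there is a tray on each side of the main die, at about (202,247) and (367,212). Next I'll measure heights and the die pose from depth.

```bash
cat > h.py <<'E'
import numpy as np, cv2
def cloud(d,K,T):
    v,u=np.mgrid[0:480,0:640]
    p=np.stack([(u-K[0,2])/K[0,0]*d,(v-K[1,2])/K[1,1]*d,d],-1)
    return p@T[:3,:3].T+T[:3,3]
def px(u,v,z,K,T):
    r=T[:3,:3]@np.array([(u-K[0,2])/K[0,0],(v-K[1,2])/K[1,1],1]); o=T[:3,3]
    return o+r*(z-o[2])/r[2]
E
python3 - <<'E'
import numpy as np,cv2
from h import *
f=np.load("top0.npz"); P=cloud(f['d'],f['K'],f['T']); im=f['im']
Z=P[...,2]
for n,u,v in [("L",202,247),("R",367,212),("table",330,330),("deckL",245,235),("deckR",322,215),("spoon",252,355),("jar",246,145),("tub",321,140),("paddle",334,270),("knob",260,201),("pivot",289,264)]:
    print(n,P[v,u].round(3),np.median(Z[v-3:v+4,u-3:u+4]).round(4))
# deck
box=np.zeros(Z.shape,bool); box[170:290,220:345]=1
m=box&(abs(Z-0.0455)<0.005)
k=cv2.morphologyEx(m.astype(np.uint8),cv2.MORPH_OPEN,np.ones((3,3)))
n,l,s,c=cv2.connectedComponentsWithStats(k); i=1+s[1:,4].argmax(); print(s[i])
r=cv2.minAreaRect((P[l==i][:,:2]*1000).astype(np.float32)); print("deck rect mm",r,cv2.boxPoints(r))
# rims of trays
box[:]=0; box[165:295,150:415]=1
m=box&(Z>0.033)&(Z<0.05)
r=cv2.minAreaRect((P[m][:,:2]*1000).astype(np.float32)); print("all rect mm",r)
crop=cv2.resize(im[160:300,145:425],None,fx=2.8,fy=2.8,interpolation=cv2.INTER_CUBIC)
cv2.imwrite("pics/crop.png",crop[:,:,::-1])
# ring
hsv=cv2.cvtColor(im,cv2.COLOR_RGB2HSV); y=(hsv[...,0]>15)&(hsv[...,0]<30)&(hsv[...,1]>150); y[:195]=0;y[265:]=0;y[:,:250]=0;y[:,320:]=0
cn=np.argwhere(y)[:,::-1].astype(np.float32); (e)=cv2.minEnclosingCircle(cn); print(e, px(*e[0],0.041,f['K'],f['T']))
E
```

```text
L [0.552 0.262 0.024] 0.027
R [ 0.61  -0.028  0.001] 0.0027
table [ 0.403  0.043 -0.002] -0.0006
deckL [0.569 0.184 0.043] 0.0432
deckR [0.6   0.052 0.046] 0.0434
spoon [0.363 0.179 0.001] 0.0016
jar [0.708 0.172 0.107] 0.1062
tub [0.725 0.051 0.069] 0.07
paddle [0.506 0.034 0.05 ] 0.0505
knob [0.619 0.152 0.094] 0.0929
pivot [0.517 0.108 0.064] 0.0633
[ 260  183   74   85 2457]
deck rect mm ((581.9210205078125, 96.24369812011719), (136.96063232421875, 102.1993408203125), 10.205230712890625) [[505.47052 134.40198]
 [523.5777   33.81948]
 [658.3715   58.08542]
 [640.26434 158.66791]]
all rect mm ((588.4241333007812, 119.5859603881836), (208.66383361816406, 436.3740234375), 1.1605511903762817)
((276.0, 222.5), 31.626829147338867) [0.58973253 0.13120201 0.041     ]
```

View pics/crop.png

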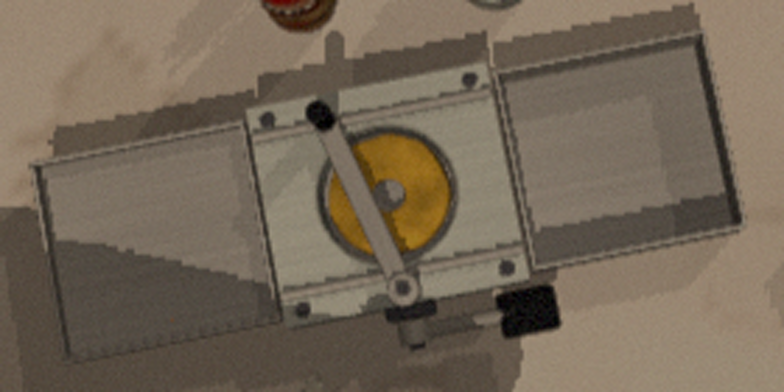

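The left (+y) tray has its floor at 27 mm, so it is the serving tray. The bin on the right has its floor at 3 mm. The crop shows deck corners (247,112), (487,62), (530,275) and (284,326), pocket centre (388,195), pivot (402,288), paddle (528,309) and knob (320,112). I'll fit the die pose to these and then swing the keeper.

```bash
cat > fit.py <<'E'
import numpy as np
from scipy.optimize import least_squares
from h import px
f=np.load("top0.npz"); K,T=f['K'],f['T']
c=lambda u,v,z: px(145+(u+.5)/2.8-.5,160+(v+.5)/2.8-.5,z,K,T)[:2]
L=[((247,112),.044,(68,75)),((487,62),.044,(68,-75)),((530,275),.044,(-68,-75)),((284,326),.044,(-68,75)),
   ((388.5,195),.044,(0,0)),((402,288),.063,(-60,0)),((528,309),.051,(-87,-70))]
W=np.array([c(*a,z) for a,z,_ in L]); M=np.array([m for *_,m in L])/1000
R=lambda a:np.array([[np.cos(a),-np.sin(a)],[np.sin(a),np.cos(a)]])
s=least_squares(lambda p:(M@R(p[2]).T+p[:2]-W).ravel(),[.58,.11,.18],loss='soft_l1',f_scale=.002)
print(s.x,(s.fun.reshape(-1,2)*1000).round(1).tolist())
k=R(s.x[2]).T@(c(320,112,.095)-s.x[:2]); print("knob die",k); d=k-[-.06,0]; print("r",np.hypot(*d),"th",np.arctan2(d[1],d[0]))
np.save("die.npy",s.x)
E
python3 fit.py
cat >> h.py <<'E'
import os
if os.path.exists("die.npy"):
    X,Y,A=np.load("die.npy")
def w(x,y,z):
    "die frame (m) to world"
    return [X+x*np.cos(A)-y*np.sin(A),Y+x*np.sin(A)+y*np.cos(A),z]
def knob(t,z,r=.112): return w(-.06+r*np.cos(t),r*np.sin(t),z)
def rot(t): return [np.pi,0,A+t]
def save(n,name):
    from plant import get_image,get_calibration
    c=get_calibration(n); im,d=get_image(n)
    cv2.imwrite(f"pics/{name}.png",im[:,:,::-1]); np.savez(name+".npz",im=im,d=d,K=c["intrinsics"],T=c["world_from_camera"])
E
```

```text
[0.57869343 0.11928087 0.17766201] [[2.1, 0.8], [0.6, 0.6], [-2.0, 0.0], [-0.8, -1.3], [1.3, 0.9], [-0.2, -0.9], [-0.9, -0.2]]
knob die [0.04740423 0.02591103]
r 0.1104855202066865 th 0.23672447489908405
```

```bash
python3 - <<'E'
from plant import *
from h import *
t0=.237
gripper_to(.04,30)
movep(knob(t0,.2),rot(t0))
print(move_l(knob(t0,.066),.12,max_force=15), observe()['eef_pos'])
gripper_to(.008,25); o=observe(); print("open",o['opening'],o['grasp_force'])
for t in np.linspace(t0,1.62,15)[1:]:
    if move_l(knob(t,.066),.12,rotation=rot(t),max_force=30): print("stop",t)
print(observe()['ft_force'],observe()['eef_pos'],knob(1.62,.066))
gripper_to(.04); move_l(knob(1.62,.2),.2)
gripper_to(0); movep(w(-.089,-.07,.2),rot(np.pi/2))
save("top","top1"); print(observe()['time_s'])
import cv2
cv2.imwrite("pics/c1.png",cv2.resize(cv2.imread("pics/top1.png")[140:320,145:425],None,fx=2.5,fy=2.5))
E
```

```text
False [0.62304333 0.15392641 0.06716975]
open 0.01276273511906323 24.595673382282257
[-2.26807656  8.9948796   6.79587832] [0.49445567 0.21940546 0.06690933] [np.float64(0.49444630060958544), np.float64(0.21780727020045168), 0.066]
10.35
```

View pics/c1.png

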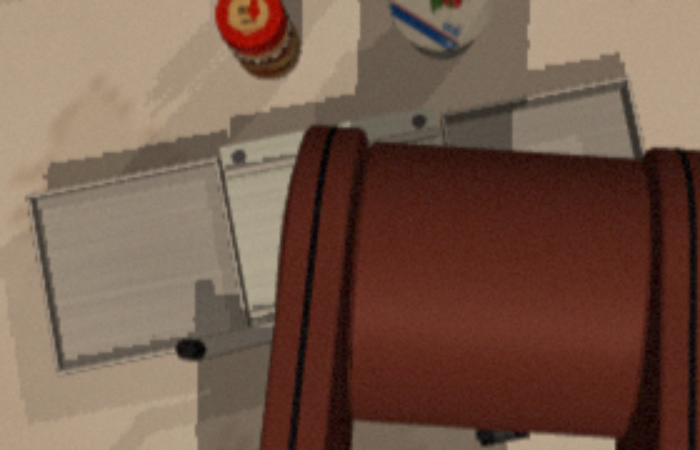

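The keeper now lies along +y with its knob at (190,348) in the crop, clear of the pocket. Next I'll press the lever.

```bash
python3 - <<'E'
from plant import *
from h import *
movep(w(-.09,-.07,.12),rot(0))
move_l(w(-.09,-.07,.058),.15)
f0=observe()['ft_force']
print(move_l(w(-.09,-.072,.012),.05,max_force=14), observe()['eef_pos'],observe()['ft_force']-f0)
hold(.3)
move_l(w(-.09,-.072,.12),.15)
# look from the right side so the arm is out of the way
gripper_to(.04)
movep(w(0,-.085,.2),rot(np.pi/2))
save("wrist","wr2"); print(observe()['time_s'])
d=np.load("wr2.npz"); P=cloud(d['d'],d['K'],d['T']); hsv=cv2.cvtColor(d['im'],cv2.COLOR_RGB2HSV)
m=(hsv[...,0]>15)&(hsv[...,0]<30)&(hsv[...,1]>150)&(d['d']>0)
q=P[m]-[X,Y,0]; c,s=np.cos(A),np.sin(A); q=np.c_[q[:,0]*c+q[:,1]*s,-q[:,0]*s+q[:,1]*c,q[:,2]]
q=q[(abs(q[:,0])<.07)&(abs(q[:,1])<.1)]; print(len(q),np.percentile(q,[1,50,99],axis=0).round(4))
E
```

```text
True [0.50380357 0.03316303 0.01901817] [-3.10409184 -0.27247225  9.30067728]
16.0917
8494 [[-0.0513 -0.0723  0.0577]
 [ 0.001   0.0031  0.0605]
 [ 0.0357  0.036   0.2794]]
```

View pics/wr2.png

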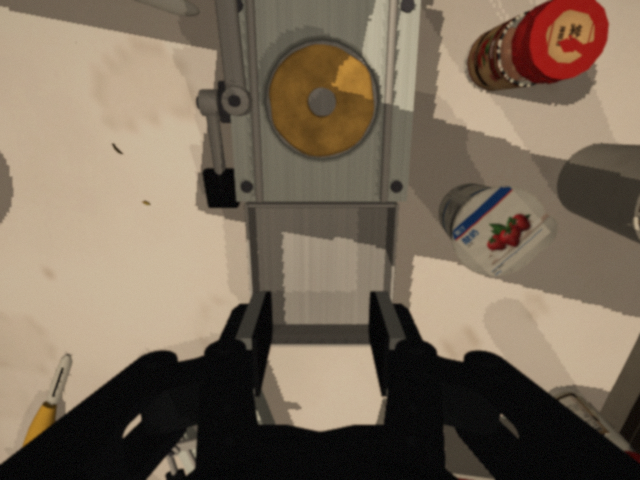

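The ring is raised, with its top at 60.5 mm and its centre within about 3 mm of the pocket's. The paddle is down at (220,188). Next I'll push the ring toward +y.

```bash
python3 - <<'E'
from plant import *
from h import *
move_l(w(.0005,-.085,.1),.2)
print(move_l(w(.0005,-.08,.047),.08,max_force=8))
for y in (.0,.05,.083):
    print(y,move_l(w(.0005,y,.047),.06,max_force=20),observe()['ft_force'].round(1))
move_l(w(.0005,.07,.049),.1)
move_l(w(.0005,.02,.2),.2)
save("wrist","wr3"); print(observe()['time_s'])
d=np.load("wr3.npz"); P=cloud(d['d'],d['K'],d['T']); hsv=cv2.cvtColor(d['im'],cv2.COLOR_RGB2HSV)
m=(hsv[...,0]>15)&(hsv[...,0]<30)&(hsv[...,1]>150)&(d['d']>0)
q=P[m]-[X,Y,0]; c,s=np.cos(A),np.sin(A); q=np.c_[q[:,0]*c+q[:,1]*s,-q[:,0]*s+q[:,1]*c,q[:,2]]
q=q[(abs(q[:,0])<.07)&(abs(q[:,1]-.1)<.13)]; print(len(q),np.percentile(q,[1,50,99],axis=0).round(4))
E
```

```text
False
0.0 False [-0.1  0.  -0.5]
0.05 False [ 0.1 -0.2  0.4]
0.083 False [ 0.3 -0.   0.4]
22.0
7895 [[-0.0339  0.0853  0.0406]
 [ 0.0005  0.1227  0.044 ]
 [ 0.0347  0.1554  0.0463]]
```

View pics/wr3.png

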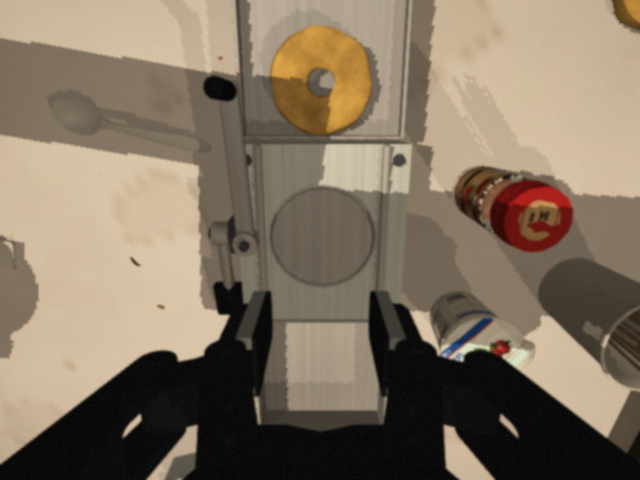

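The ring lies flat in the tray at (322,80) with its top at 44 mm all round. Its centre is 24 mm from the tray's centre, which is within tolerance. Next I'll push the pad down and swing the keeper back.

```bash
python3 - <<'E'
from plant import *
from h import *
gripper_to(0)
movep(w(0,0,.12),rot(np.pi/2))
move_l(w(0,0,.052),.15)
print(move_l(w(0,0,.018),.05,max_force=20),observe()['eef_pos'],observe()['ft_force'].round(1))
hold(.3)
move_l(w(0,0,.2),.2)
t0=1.62
gripper_to(.04,30)
movep(knob(t0,.2),rot(t0))
save("wrist","wr4")
d=np.load("wr4.npz"); P=cloud(d['d'],d['K'],d['T']); q=P[d['d']>0]-[X,Y,0]; c,s=np.cos(A),np.sin(A); q=np.c_[q[:,0]*c+q[:,1]*s,-q[:,0]*s+q[:,1]*c,q[:,2]]
p=q[np.hypot(q[:,0],q[:,1])<.03]; print("pad z",len(p),np.median(p[:,2]) if len(p) else None)
print(move_l(knob(t0,.066),.12,max_force=15), observe()['eef_pos'])
gripper_to(.008,25); print("open",observe()['opening'])
for t in np.linspace(t0,.02,16)[1:]:
    if move_l(knob(t,.066),.12,rotation=rot(t),max_force=30): print("stop",t); break
print(observe()['ft_force'])
gripper_to(.04); e=observe()['eef_pos']; move_l([e[0],e[1],.2],.2)
movep(w(-.05,-.14,.25),rot(np.pi/2))
save("wrist","wr5"); print(observe()['time_s'])
d=np.load("wr5.npz"); P=cloud(d['d'],d['K'],d['T']); q=P[d['d']>0]-[X,Y,0]; q=np.c_[q[:,0]*c+q[:,1]*s,-q[:,0]*s+q[:,1]*c,q[:,2]]
r=np.hypot(q[:,0],q[:,1]); p=q[(r<.034)&(abs(q[:,1])>.015)]; print("pad z",len(p),np.median(p[:,2]))
p=q[(r<.09)&(q[:,2]>.085)&(q[:,2]<.1)]; print("knob",p.mean(0) if len(p) else None)
E
```

```text
True [0.58069949 0.11948262 0.02505273] [-2.6  0.4  7.2]
pad z 675 0.02631909396238341
False [0.49522806 0.21800157 0.0669075 ]
open 0.013186055941278283
[-4.03527099  0.02897854 11.29306323]
34.8417
pad z 2165 0.026273793328702444
knob [0.05192777 0.0026547  0.09459812]
```

View pics/wr5.png

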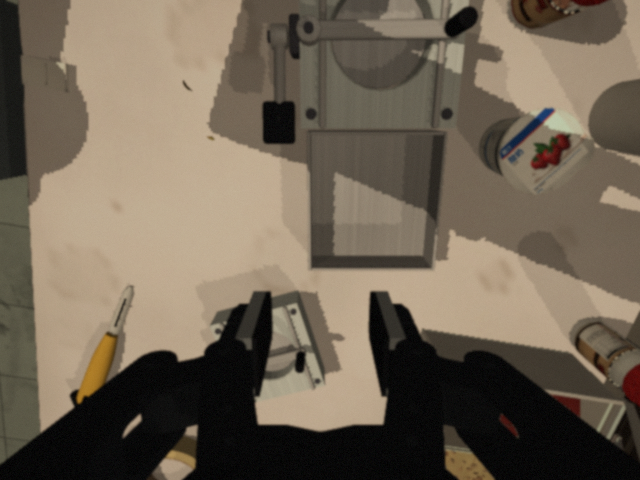

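The keeper is back over the pocket and the pad reads about 26 mm, where home is 25. I'll check the deck and paddle heights in the same image.

```bash
python3 - <<'E'
from h import *
d=np.load("wr5.npz"); P=cloud(d['d'],d['K'],d['T']); c,s=np.cos(A),np.sin(A)
q=P[d['d']>0]-[X,Y,0]; q=np.c_[q[:,0]*c+q[:,1]*s,-q[:,0]*s+q[:,1]*c,q[:,2]]
def med(x,y,a): p=q[(abs(q[:,0]-x)<a)&(abs(q[:,1]-y)<a)]; return len(p),np.median(p[:,2]),p[:,2].std()
print("paddle",med(-.087,-.07,.009),"deck",med(.0,-.062,.008),"bin",med(0,-.14,.02),"table",med(-.1,-.14,.02))
for y in(-.03,-.02,.02): print(med(0,y,.006))
E
```

```text
paddle (461, np.float64(0.052769317736947874), np.float64(0.0014764293218659421)) deck (362, np.float64(0.045317403439793236), np.float64(0.0007584204892846925)) bin (17730, np.float64(0.3150360178002718), np.float64(0.08672982710172246)) table (17433, np.float64(0.315728510861459), np.float64(0.08847510489414051))
(203, np.float64(0.026307030941428555), np.float64(0.0019830078942460285))
(194, np.float64(0.02625307527624368), np.float64(0.0008039871680678872))
(164, np.float64(0.026236207228150843), np.float64(0.0008936436432400494))
```

The deck reads 1.3 mm high in this image and so does the pad, which puts the pad exactly 19 mm below the deck: home. The paddle reads fully up.

```bash
python3 -c "
from plant import *
hold(.3); print(job_done())"
```

```text
the job is handed in; nothing more can be done
None
```

I handed the job in at about 35 s: the ring lies flat in the serving tray about 24 mm off centre (35 mm allowed), the pad is home at 19 mm below the deck, and the keeper is back over the pocket; no verdict came back.

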